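# Put the barber's tools away in the foam drawer

## Robot

A 6-joint arm with a two-finger parallel gripper is mounted at the origin on the work surface. World frame = base frame: x ahead of the robot, y to its left, z up, the work surface at z = 0. Lengths are in m, angles in rad, forces in N, time in s.
With the tool pointing down it reaches from about 0.3 to 0.775 m from the base axis. Payload 14.6 kg.
Tool frame: the origin (TCP) lies at the centre of the arm's flange, where the gripper is bolted on; the fingertips stand 199 mm ahead of it and the grasp point (between the pads) lies 180 mm ahead of it; z points along the fingers, y is the line along which they close (so a half turn about z gives the same grasp; the last joint's range is limited). The gripper opens to 94 mm and grips with 3 to 60 N. Pads are 16 mm wide; open, the fingers measure 119 mm over their backs; the gripper's body (75 mm by 177 mm) begins 78 mm behind the grasp point.
Start: joints at [1.13, 0.3, 1.521, -0, 1.321, -0.067], TCP at [0.201, 0.512, 0.405] pointing down, gripper open.
Joint ranges: [-3.03, 3.03], [-0.79, 2.21], [0.23, 2.52], [-1.04, 4.18], [0, 3.07], [-2.55, 2.55]. Speed limits (rad/s): [2.22, 2.22, 2.57, 3.14, 3.14, 3.14].

## Interface

Orientations are given as [roll, pitch, yaw] about the fixed x, y, z axes, in that order (R = Rz(yaw) Ry(pitch) Rx(roll)).
In Python, from station import ctrl gives the robot as it stands. The module is installed in compiled form; this text tells all that it offers.
- The arm moves only by the tool servo_tool, never from a script. Its argument "motion" is a list of rows, each a list of 5 numbers: the closure, from 0 (fully open) to 1 (shut), then the shift along the world's x, y, z in cm, then the turn about the world's z in degrees. A call has 1 to 20 rows; each row is the pose to reach, as a shift and turn from the pose commanded when the call began; what a row does not reach only later rows make up. A row lasts 1/8 s, in which the tool goes at most 62.5 mm and 10.7 degrees, less where a joint would pass 70% of its speed; a pose out of reach is approached as far as the arm can. A call with a gripper value outside its range is refused whole. The fingers move at their own pace and stop on an object; "squeeze" is the grip in N (left out, the last holds). Time passes only in rows, so rows that repeat a pose let the fingers close. It gives the time, the measured TCP pose, the force, the opening and the grip force at its end, in the units of the state.
- ctrl.get_obs(): the state, without advancing time (a new reading comes with each control period).
- ctrl.camera(name): name is "scene" or "top"; returns a dict with "image" (400x640x3 uint8, red, green, blue), "fx", "fy", "cx", "cy" (pixels), "camera_from_world" (4x4, takes a point from world to camera coordinates). Camera axes: x right, y up, looking along -z (the intrinsics and any distortion apply to the point x, -y, -z); pixel columns grow to the right and rows downward; lengths in m; the calibration is good to about 2 mm. A picture is of the moment at which its call begins. There is no depth.
- ctrl.hand_in(): hands the job in; it is judged then, once.
The state is a dict: "time_s": time; "qpos": joint angles; "joint_vel": joint speeds; "tau": joint torques, N m; "ee_pos": TCP position; "eef_rot": TCP orientation; "force": force on the tool from outside, world axes, zero at the start; "moment": the same for the moment, N m; "grip_width": finger opening in m; "grip_force": force on a finger pad.
Only numpy, scipy, OpenCV 4.12 (cv2) and the standard library are available. Lean on these libraries where they do the work, as an engineer would, in place of code of your own. Each camera call takes 0.05 s, during which the arm holds its last target. There are 200 camera calls.

## Task

Closing time: pull the drawer of the unit on the counter right open and put every tool lying on the counter (razor, foil shaver, shears, trimmer, whichever are out) into the foam pocket cut to its shape, pressed fully home and flat. While the drawer is open, also screw the lid of the wax pot in it down tight. Then push the drawer fully shut, and leave the things standing on the counter where they are.

Things in the scene. Friction and masses are not known exactly. Their poses are not given: they have to be found in the camera images.
- drawer (a joint): the drawer: 0 = shut, 0.205 m = fully open, sliding towards the robot along the handle's -x; starts 0.02 to 0.05. 3 N of friction; stays where left. Its black steel unit is 392 mm wide, 240 deep, 86 high, bottles on its rear half. Red front 388 mm wide, 16 thick, top edge 80 mm above the counter, side walls 46 mm, top of the grey foam 40 mm. Fully out, all the foam is clear of the unit
- handle (a point): middle of the drawer's handle: a round steel bar 10 mm thick, 124 mm long, along the drawer's y, 51 mm above the counter, its axis 35 mm in front of the red front; can be pinched from above. Axes: x towards the back of the unit, y left, z up; moves with the drawer
- pot_lid (a joint): screw lid of the wax pot: 0 = tight (hard stop), positive = unscrewed, rad, anticlockwise seen from above; starts 1.4 to 2.6. Tighten clockwise seen from above; about 0.06 N m of friction. It stays captive on its thread and sinks 1.5 mm per rad as it is tightened
- lid_top (a point): centre of the top of the wax pot's aluminium lid: 50 mm in diameter, 20 mm tall, knurled, axis upright; when tight its top is 68 mm above the counter and its lower rim 8 mm above the foam. The amber pot is fixed in the foam at the left (+y) end of the drawer; the razor's pocket is 64 mm to its right
- razor: folded cut-throat razor, 60 g: black scales 140 x 20 x 10 mm (x -76 to 64 mm), with a steel tail 16 long, 8 wide, 7 thick at the +x end on the -y side (x 64 to 80, y -10 to -2 mm). x along its length, y across, z up; origin on the underside at the spot to grip (fingers closing along y)
- shaver: foil shaver, 170 g: black body 88 x 54 x 28 mm (x -56 to 32 mm), with a narrower brass foil head 24 x 42 x 26 mm at the +x end (x 32 to 56 mm). x along its length, y across, z up; origin on the underside at the spot to grip (fingers closing along y)
- shears: closed barber's shears, brass-coloured, 80 g: pivot block 34 x 16 x 10 mm at the origin; blades 11, then 7 mm wide, 7 thick, to the tip at x 79 mm; two finger rings at the -x end, 66 mm wide over both, 7 thick, the -y ring set back, with a finger rest (to x -83 mm). x along its length, y across, z up; origin on the underside at the spot to grip (fingers closing along y)
- trimmer: hair trimmer, 190 g: black body 128 x 36 x 32 mm (x -72 to 56 mm), with a brass T-blade 44 mm wide at the +x end (x 56 to 74 mm, 3 to 17 mm above the underside). x along its length, y across, z up; origin on the underside at the spot to grip (fingers closing along y)
- razor_pocket (a point): razor's pocket, 7 mm deep, so the razor stands 3 mm proud when home; thumb notches as deep as the pocket, 42 mm along x, reach 28 mm to both sides of the point. Site on the floor, where the tool's origin lies when home; its axes (x to the back of the unit, y left, z up) are the tool's when home
- shaver_pocket (a point): shaver's pocket, 14 mm deep, so the shaver stands 14 mm proud when home. Site on the floor, where the tool's origin lies when home; its axes (x to the back of the unit, y left, z up) are the tool's when home
- shears_pocket (a point): shears' pocket, 7 mm deep, thumb notches as at the razor's pocket. All pockets have red floors and the tool's outline with about 2 mm to spare all round: only one way round fits. Site on the floor, where the tool's origin lies when home; its axes (x to the back of the unit, y left, z up) are the tool's when home
- trimmer_pocket (a point): trimmer's pocket, 16 mm deep. In every pocket springy foam lips on the flanks hold a tool laid in some 2 to 6 mm above the floor, perhaps leaning; press it evenly over its origin with 5 to 15 N (again on a side or end left high) until it is home. Site on the floor, where the tool's origin lies when home; its axes (x to the back of the unit, y left, z up) are the tool's when home
- clipper_stand: bystander: hair clipper upright on a round charging stand 96 mm across, 180 mm tall; origin under its centre
- talc_tin: bystander: white talc tin, 64 mm across, 130 mm tall; origin under its centre
- neck_duster: bystander: neck duster standing on its wooden handle, up to 68 mm across, 145 mm tall; origin under its centre
Things that resemble listed ones, but are neither listed nor needed, are in the scene too. Of the things that look like the razor, take the one that is farthest to the robot's right at the start.

How it is judged:
By the outcome, as a careful person would: the job done as asked, in the order asked, and still so for the second after the job is handed in, with the robot touching nothing.
Of razor, shaver, shears, trimmer only 2 to 4 are there at a start; the rules pass over those that are not, and their reading is None.
At some moment in a run one of razor, shaver, shears, trimmer may be knocked a few centimetres aside while the robot is not near it.
Once in a run the grip may slacken for a moment while it holds something.
It also fails if it takes over 210 s, if anything falls off the work surface, if the arm or the gripper's body presses on something with over 40 N, if the wrist force passes 120 N, or if a joint passes its speed limit or range.

## Working session

There is one attempt and no reset: what is moved stays moved. The work goes in short steps, Python scripts to look and compute and a tool call to move; the robot and the scene stay as the last step left them, time stands still between calls to the robot, and variables do not carry over. Pictures are saved under pics/ and viewed, at most 14 in all, crops included, and the job is handed in when it is done.

Besides the shell and the picture viewer there is one more tool, called as a command line: name --pt "numbers of a row" for each row, then --argument value for the rest. servo_tool: Moves the arm, as the interface text tells. Its arguments: {"type":"object","properties":{"motion":{"type":"array","items":{"type":"array","items":{"type":"number"}}},"squeeze":{"type":"number"}},"required":["motion"]}

```bash
mkdir -p pics
cat > h.py <<'E'
import numpy as np, cv2
from station import ctrl
def snap(name, fn=None, crop=None, scale=1):
    c=ctrl.camera(name)
    im=cv2.cvtColor(c["image"],cv2.COLOR_RGB2BGR)
    if fn:
        o=im
        if crop: o=o[crop[1]:crop[3],crop[0]:crop[2]]
        if scale!=1: o=cv2.resize(o,None,fx=scale,fy=scale,interpolation=cv2.INTER_CUBIC)
        cv2.imwrite("pics/"+fn,o)
    return c
def proj(c,p):
    q=c["camera_from_world"]@np.append(p,1)
    return np.array([c["cx"]+c["fx"]*q[0]/-q[2], c["cy"]+c["fy"]*-q[1]/-q[2]])
def ray(c,u,v,z):
    T=np.linalg.inv(c["camera_from_world"])
    d=T[:3,:3]@np.array([(u-c["cx"])/c["fx"],-(v-c["cy"])/c["fy"],-1])
    o=T[:3,3]; return o+d*(z-o[2])/d[2]
E
python3 - <<'E'
from h import *
a=snap("top","t0.png"); b=snap("scene","s0.png")
for c in(a,b): print([k for k in c], c["fx"],c["cx"],c["cy"],np.round(np.linalg.inv(c["camera_from_world"]),3).tolist())
print(ctrl.get_obs())
E
```

```text
['image', 'fx', 'fy', 'cx', 'cy', 'camera_from_world'] 412.817325479356 314.55656848460717 198.07710775563154 [[-0.011, 0.985, -0.174, 0.384], [-1.0, -0.015, -0.018, -0.015], [-0.02, 0.174, 0.985, 1.393], [0.0, 0.0, 0.0, 1.0]]
['image', 'fx', 'fy', 'cx', 'cy', 'camera_from_world'] 390.23804482784016 322.16077164160146 196.69546327082136 [[-0.691, -0.496, 0.526, 1.317], [0.723, -0.465, 0.511, 0.731], [-0.009, 0.733, 0.68, 1.006], [0.0, 0.0, 0.0, 1.0]]
{'time_s': 0.1, 'qpos': array([ 1.13038401e+00,  3.00395138e-01,  1.52151993e+00, -1.42784109e-05,
        1.32069261e+00, -6.66128686e-02]), 'joint_vel': array([-0.00109367,  0.00071921, -0.00315849,  0.00105476, -0.00130694,
        0.00048911]), 'tau': array([ 1.21415537e-04, -5.32639289e+01, -3.53286374e+01,  7.09256739e-02,
        2.34449934e-02, -3.78789139e-05]), 'ee_pos': array([0.20083167, 0.51198715, 0.40415376]), 'eef_rot': array([-3.14057895e+00, -5.37641185e-05,  2.76779672e+00]), 'force': array([-0.0858942 ,  0.91660139,  0.25089206]), 'moment': array([-0.00250502,  0.00152759,  0.02108938]), 'grip_force': 0.0, 'grip_width': 0.09407425853131124}
```

View pics/t0.png

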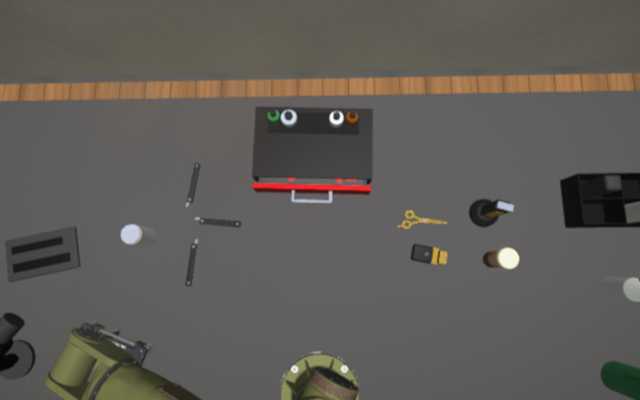

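View pics/s0.png

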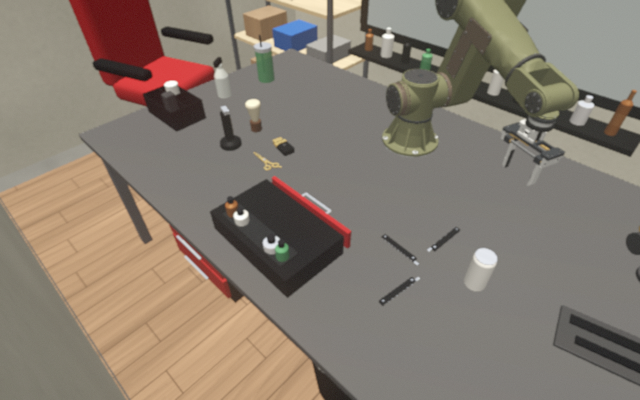

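The top view shows the unit at (313,145) with its handle at (311,201). Shears are at (422,221), the shaver at (430,255), and three razor-like things at (193,185), (218,222) and (192,262). The one farthest right is at (218,222), tail at its left end. There is no trimmer.

```bash
cat >> h.py <<'E'
def blob(mask,roi):
    m=np.zeros(mask.shape,np.uint8); x0,y0,x1,y1=roi; m[y0:y1,x0:x1]=mask[y0:y1,x0:x1]
    ys,xs=np.nonzero(m); return xs,ys
E
python3 - <<'E'
from h import *
c=snap("top"); im=c["image"].astype(int); R,G,B=im[...,0],im[...,1],im[...,2]
red=(R>150)&(G<60)
xs,ys=blob(red,(240,180,385,195)); 
print("red ends",xs.min(),xs.max())
P=np.array([ray(c,x,y,.08)[:2] for x,y in zip(xs,ys)]); 
k=np.polyfit(P[:,1],P[:,0],1); print("front line x=ky+b",k,P[:,1].min(),P[:,1].max(),P[:,0].min(),P[:,0].max())
br=(R>110)&(abs(R-B)<30)
xs,ys=blob(br,(285,194,338,208)); print(xs.min(),xs.max(),ys.min(),ys.max())
sel=ys>=199
P=np.array([ray(c,x,y,.053)[:2] for x,y in zip(xs[sel],ys[sel])]); print("handle",P.mean(0),P.min(0),P.max(0),np.polyfit(P[:,1],P[:,0],1))
def pca(m,roi,z,nm):
    xs,ys=blob(m,roi);P=np.array([ray(c,x,y,z)[:2] for x,y in zip(xs,ys)]);mu=P.mean(0);w,V=np.linalg.eigh(np.cov((P-mu).T));v=V[:,1];t=(P-mu)@v;s=(P-mu)@V[:,0]
    print(nm,len(xs),mu,np.degrees(np.arctan2(v[1],v[0])),t.min(),t.max(),s.min(),s.max())
dark=(R<38)
gold=(R-B>35)
pca(dark|(R>75),(194,212,246,232),.01,"razor")
pca(gold,(392,205,452,235),.007,"shears")
pca(gold,(405,240,455,270),.026,"foil")
pca((R<35)|gold,(405,240,455,270),.027,"shaver")
print(im[222,215:240].tolist()[::6], im[235,218])
for n,roi in (("razor",(186,205,250,240)),("sh",(392,200,456,272))):
    o=c["image"][roi[1]:roi[3],roi[0]:roi[2],::-1]; cv2.imwrite(f"pics/c_{n}.png",cv2.resize(o,None,fx=8,fy=8,interpolation=cv2.INTER_NEAREST))
a=cv2.imread("pics/c_razor.png");b=cv2.imread("pics/c_sh.png");W=max(a.shape[1],b.shape[1]);b=b[:]
o=np.zeros((a.shape[0]//1+b.shape[0],W,3),np.uint8);o[:a.shape[0],:a.shape[1]]=a;o[a.shape[0]:,:b.shape[1]]=b
cv2.imwrite("pics/c1.png",cv2.resize(o,None,fx=.69,fy=.69))
E
```

```text
red ends 253 370
front line x=ky+b [0.03962409 0.65288791] -0.17100780753710576 0.20929013924000867 0.6397088246303766 0.665510190069674
290 332 194 203
handle [0.61194181 0.01618304] [ 0.60345377 -0.04787115] [0.61873026 0.08735485] [0.01828668 0.61164587]
razor 834 [0.55334058 0.33453334] 89.45184703233353 -0.08895102147399118 0.0870480347496415 -0.03213189903792163 0.03330138251344156
shears 315 [ 0.54824798 -0.3349407 ] 87.67668744407682 -0.09499468394468295 0.06546212246052895 -0.03391453799011283 0.02771723044376344
foil 234 [ 0.4260629  -0.39183113] 171.9535019275428 -0.02952444356195029 0.02704222408016775 -0.025546193602579568 0.025339487476928525
shaver 242 [ 0.42644544 -0.38878435] 81.4964106088675 -0.028188674724871507 0.08312024684349582 -0.029422335218924345 0.027169208990433277
[[62, 61, 60], [62, 60, 61], [61, 60, 60], [61, 59, 59], [59, 59, 58]] [99 97 97]
```

View pics/c1.png

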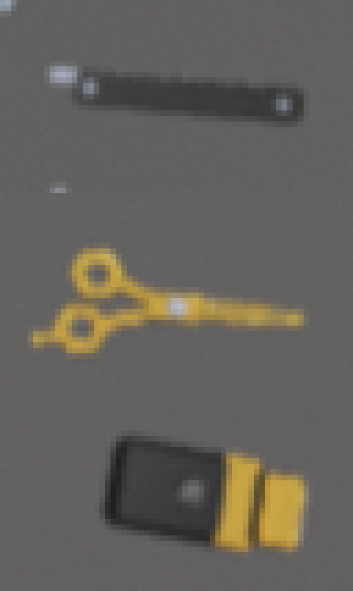

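The crop shows the razor's tail at its upper left, the shears' tip pointing right, and the shaver's brass head pointing right. Next is the handle at (0.612, 0.016).

servo_tool --pt "0.68 41.1 -49.6 0 -70" --pt "0.68 41.1 -49.6 0 -70" --pt "0.68 41.1 -49.6 0 -70" --pt "0.68 41.1 -49.6 0 -70" --pt "0.68 41.1 -49.6 0 -70" --pt "0.68 41.1 -49.6 0 -70" --pt "0.68 41.1 -49.6 0 -70" --pt "0.68 41.1 -49.6 0 -70" --pt "0.68 41.1 -49.6 0 -70" --pt "0.68 41.1 -49.6 0 -70" --pt "0.68 41.1 -49.6 0 -70" --pt "0.68 41.1 -49.6 0 -70" --pt "0.68 41.1 -49.6 0 -70" --pt "0.68 41.1 -49.6 -5 -70" --pt "0.68 41.1 -49.6 -10 -70" --pt "0.68 41.1 -49.6 -10 -70" --squeeze 20

```text
time_s: 2.15
ee_pos: [0.6108, 0.0173, 0.3021]
eef_rot: [-3.136, -0.0, 1.548]
force: [-0.8, -0.8, 0.5]
grip_width: 0.0296
grip_force: 0.0
```

Run:
```python
from h import *
s=snap("scene","s1.png",(180,100,420,280),3)
o=ctrl.get_obs(); print(o["ee_pos"],o["eef_rot"],o["grip_width"],o["force"])
```

```text
[0.61153265 0.01708746 0.3050864 ] [-3.14027275e+00 -9.26591035e-05  1.54742496e+00] 0.030061204280109055 [0.25854839 0.20919404 1.46033438]
```

View pics/s1.png

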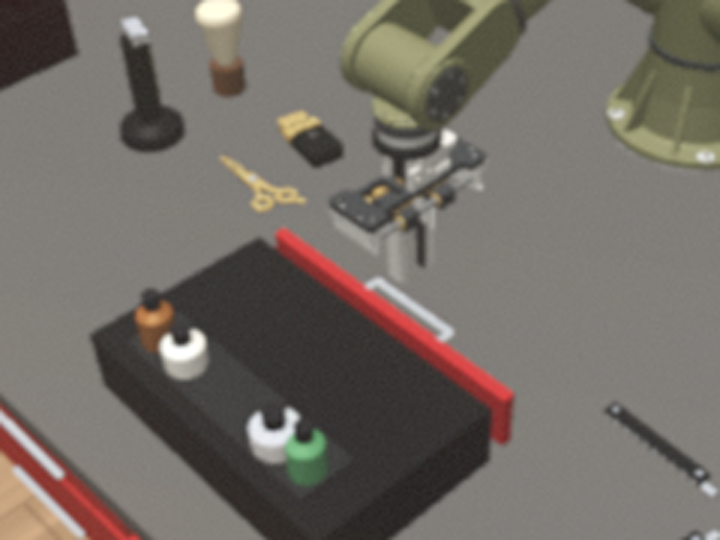

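The fingers are above the handle. Lowering, gripping and starting the pull.

servo_tool --pt "0.68 0 0 -4 0" --pt "0.68 0 0 -7.2 0" --pt "0.68 0 0 -7.2 0" --pt "0.95 0 0 -7.2 0" --pt "0.95 0 0 -7.2 0" --pt "0.95 0 0 -7.2 0" --pt "0.95 0 0 -7.2 0" --pt "0.95 -2 0.05 -7.2 0" --pt "0.95 -4 0.1 -7.2 0" --pt "0.95 -6 0.2 -7.2 0" --pt "0.95 -8 0.25 -7.2 0" --pt "0.95 -10 0.3 -7.2 0" --pt "0.95 -12 0.35 -7.2 0" --pt "0.95 -14 0.4 -7.2 0" --pt "0.95 -14.5 0.4 -7.2 0" --pt "0.95 -14.5 0.4 -7.2 0" --squeeze 30

```text
time_s: 4.2
ee_pos: [0.467, 0.0209, 0.2344]
eef_rot: [3.139, -0.002, 1.546]
force: [-1.9, 13.4, 12.4]
grip_width: 0.009
grip_force: 30.0
```

servo_tool --pt "0.95 -0.7 0 0 0" --pt "0.95 -1.4 0 0 0" --pt "0.95 -2 0 0 0" --pt "0.95 -2.4 0 0 0" --pt "0.95 -2.4 0 0 0"

```text
time_s: 4.82
ee_pos: [0.4433, 0.0214, 0.2344]
eef_rot: [3.138, -0.003, 1.546]
force: [-0.6, 22.2, 12.6]
grip_width: 0.0087
grip_force: 30.0
```

servo_tool --pt "0.95 -0.1 0.15 -0.1 0" --pt "0.95 -0.4 0.25 -0.15 0" --pt "0.95 -0.8 0.3 -0.15 0" --pt "0.95 -0.8 0.3 -0.15 0"

```text
time_s: 5.32
ee_pos: [0.4362, 0.0228, 0.2342]
eef_rot: [3.134, 0.001, 1.546]
force: [-0.6, -3.6, 26.6]
grip_width: 0.009
grip_force: 30.0
```

servo_tool --pt "0.95 -0.3 0.05 0 0" --pt "0.95 -0.6 0.05 0 0" --pt "0.95 -0.6 0.05 0 0"

```text
time_s: 5.7
ee_pos: [0.4303, 0.0231, 0.2342]
eef_rot: [3.134, 0.001, 1.546]
force: [-0.1, -5.8, 27.0]
grip_width: 0.0088
grip_force: 30.0
```

servo_tool --pt "0.95 -0.2 0 0.25 0" --pt "0.95 -0.5 0.03 0.25 0" --pt "0.95 -0.5 0.03 0.25 0"

```text
time_s: 6.08
ee_pos: [0.4254, 0.0233, 0.2346]
eef_rot: [3.133, 0.001, 1.546]
force: [21.6, -7.3, -21.9]
grip_width: 0.0092
grip_force: 30.0
```

servo_tool --pt "0.95 -0.3 0 0 0" --pt "0.95 -0.3 0 0 0" --pt "0.95 -0.3 0 0 0"

```text
time_s: 6.45
ee_pos: [0.424, 0.0233, 0.2349]
eef_rot: [3.126, 0.001, 1.546]
force: [46.5, -6.6, -42.9]
grip_width: 0.0086
grip_force: 30.0
```

The stop is reached, with the handle at x≈0.4245. Letting go and backing up to look.

servo_tool --pt "0.95 0.4 0 0 0" --pt "0.68 0.4 0 0 0" --pt "0.68 0.4 0 0 0" --pt "0.68 0.4 0 0 0" --pt "0.6 0.4 0 6 0" --pt "0.4 0.4 0 12 0" --pt "0 -5 0 16 0" --pt "0 -10 0 18 0" --pt "0 -10 0 18 0" --pt "0 -10 0 18 0"

```text
time_s: 7.7
ee_pos: [0.321, 0.0238, 0.4136]
eef_rot: [3.141, 0.0, 1.546]
force: [0.4, 0.4, 0.2]
grip_width: 0.0841
grip_force: 0.0
```

Run:
```python
from h import *
c=snap("top","t2.png",(180,140,460,290),2.85); s=snap("scene","s2.png",(180,100,440,290),3)
o=ctrl.get_obs(); print(o["ee_pos"],o["eef_rot"],o["force"])
```

```text
[0.32154516 0.02379608 0.41291227] [-3.13966492e+00 -6.24536388e-05  1.54602684e+00] [ 0.84987892 -0.86038976 -0.0367672 ]
```

View pics/t2.png

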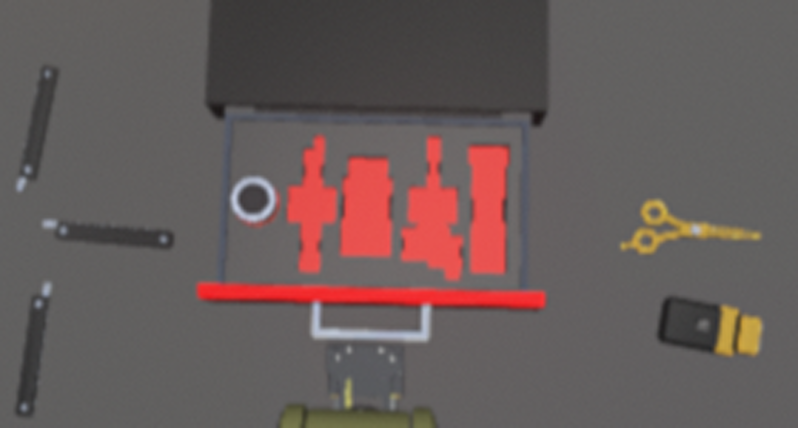

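View pics/s2.png

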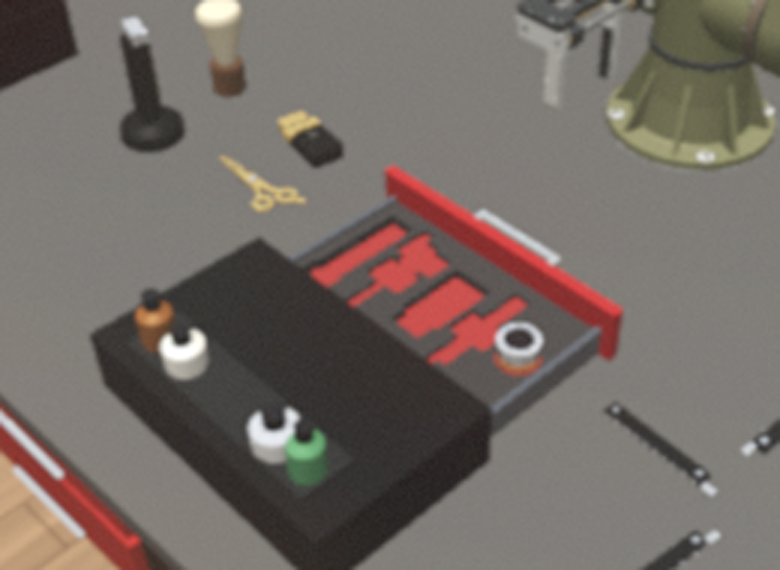

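The drawer is open with four red pockets. At crop pixels these are razor (312,205), shaver (368,207), shears (433,207) and trimmer (489,210), and the lid is at (253,199). All tools are undisturbed. I'll fit outlines for precise poses.

```bash
cat > fit.py <<'E'
from h import *
from scipy.optimize import least_squares
SS=4
def box(x0,x1,y0,y1): return np.array([[x0,y0],[x1,y0],[x1,y1],[x0,y1]],float)/1000
def place(b,p,z):
    c,s=np.cos(p[2]),np.sin(p[2]); return np.c_[b@np.array([[c,s],[-s,c]])+p[:2],np.full(4,z)]
def render(cam,roi,polys3,how):
    x0,y0,x1,y1=roi; H,W=(y1-y0)*SS,(x1-x0)*SS
    def m(P):
        a=np.zeros((H,W),np.float32)
        uv=np.array([proj(cam,q) for q in P]); uv=(uv+.5-[x0,y0])*SS-.5
        hull=cv2.convexHull(uv.astype(np.float32))
        cv2.fillPoly(a,[np.round(hull*256).astype(np.int32)],1,shift=8); return a
    g=[np.maximum.reduce([m(P) for P in grp]) for grp in polys3]
    a=np.minimum.reduce(g) if how=='and' else np.maximum.reduce(g)
    a=cv2.GaussianBlur(a,(0,0),.8*SS); return cv2.resize(a,(x1-x0,y1-y0),interpolation=cv2.INTER_AREA)
def fit(cam,soft,roi,polys,p0,how,xlim=None):
    """polys(p)->groups of 3D point sets; soft: observed fraction image"""
    x0,y0,x1,y1=roi; obs=soft[y0:y1,x0:x1]; w=np.ones_like(obs)
    if xlim is not None:
        for j in range(y0,y1):
            for i in range(x0,x1):
                q=ray(cam,i,j,.03 if how=='and' else .004)[:2]-p0[:2]
                w[j-y0,i-x0]=(q@[np.cos(p0[2]),np.sin(p0[2])])>xlim
    r=lambda d:((render(cam,roi,polys(np.asarray(p0)+d*[.001,.001,.01]),how)-obs)*w).ravel()
    s=least_squares(r,np.zeros(3),diff_step=.3,x_scale=1,loss='soft_l1',f_scale=.3)
    for st in(.15,.05):
        s=least_squares(r,s.x+1e-6,method='trf',diff_step=None,loss='soft_l1',f_scale=.3,jac=lambda d:np.stack([(r(d+e)-r(d-e))/(2*st*2) for e in np.eye(3)*st*2],1))
    return np.asarray(p0)+s.x*[.001,.001,.01], np.sqrt(np.mean(s.fun**2))
RAZ=[(box(-76,64,-10,10),.010),(box(64,80,-10,-2),.007)]
SHV=[(box(-56,32,-27,27),.028),(box(32,56,-21,21),.026)]
SHR=[(box(-17,17,-8,8),.010),(box(17,45,-5.5,5.5),.007),(box(45,79,-3.5,3.5),.007)]
def tool(parts): return lambda p:[[np.r_[place(b,p,0),place(b,p,h)] for b,h in parts]]
def grow(b,d=2): return b+np.sign(b-b.mean(0))*d/1000
def pocket(boxes,depth,notch): 
    bs=[grow(b) for b,_ in boxes]+([box(-21,21,-28,28)] if notch else [])
    return lambda p:[[place(b,p,.040-depth) for b in bs],[place(b,p,.040) for b in bs]]
def softs(cam):
    im=cam["image"].astype(float); R,G,B=im[...,0],im[...,1],im[...,2]
    red=np.clip((R-G-5)/140,0,1)
    return im,red
E
python3 - <<'E'
from fit import *
c=snap("top"); im,red=softs(c); R,G,B=[im[...,i] for i in range(3)]
U=lambda x,y:(180+x/2.85,140+y/2.85)
gp=lambda x,y,z:ray(c,*U(x,y),z)[:2]
pk={}
print("redval",im[212,309],im[205,309])
red=np.clip((R-G-3)/(im[212,309,0]-im[212,309,1]-3),0,1)
for n,(x,y),parts,d,nt,xl in (("razor",(312,205),RAZ,.007,1,None),("shaver",(368,207),SHV,.014,0,None),("shears",(433,206),SHR,.007,1,-.012)):
    g=gp(x,y,.033); uv=U(x,y); roi=[int(uv[0]-17),int(uv[1]-30),int(uv[0]+17),int(uv[1]+28)]
    if n!="razor": roi[0]=int(uv[0]-11 if n!="shaver" else uv[0]-10)
    if n=="shaver": roi[2]=int(uv[0]+11)
    if n=="shears": roi[2]=int(uv[0]+11)
    if n=="razor": roi[0]=int(uv[0]-10);roi[2]=int(uv[0]+9)
    print(n,*fit(c,red,roi,pocket(parts,d,nt),[g[0],g[1],-.03],'and',xl))
bg=cv2.GaussianBlur(cv2.medianBlur(c["image"],51),(0,0),5).astype(float)
df=np.abs(im-bg).max(2)
print("contrast", df[222,220],df[254,422], df[254,440])
sr=np.clip(df/34,0,1)
print("razor",*fit(c,sr,(190,210,248,234),tool(RAZ),[.553,.33,np.pi/2],'or'))
print("shaver",*fit(c,np.clip(df/45,0,1),(402,236,456,274),tool(SHV),[.435,-.375,-np.pi/2-.1],'or'))
gold=np.clip((R-B-4)/70,0,1)
print("shears",*fit(c,gold,(392,200,456,236),tool(SHR),[.545,-.35,-np.pi/2],'or',-.015))
# lid
m=((im.min(2)>125)).astype(np.uint8); m2=np.zeros_like(m); m2[195:225,255:282]=m[195:225,255:282]
cs,_=cv2.findContours(m2,cv2.RETR_EXTERNAL,cv2.CHAIN_APPROX_NONE); k=max(cs,key=cv2.contourArea)
(e,ax,an)=cv2.fitEllipse(k); print("lid",e,ax,ray(c,*e,.071))
# handle
m=((im.min(2)>125)); xs,ys=blob(m,(285,255,335,262)); 
P=np.array([ray(c,x,y,.053)[:2] for x,y in zip(xs,ys)]); print("handle",len(xs),P.mean(0),np.polyfit(P[:,1],P[:,0],1),P.min(0),P.max(0))
rr=(R>150)&(G<70); xs,ys=blob(rr,(245,236,376,250))
ue=[(u,ys[xs==u].min()) for u in np.unique(xs)]; Q=np.array([ray(c,u,v,.08)[:2] for u,v in ue]); print("front yaw",np.polyfit(Q[3:-3,1],Q[3:-3,0],1))
E
```

```text
redval [233.  81.  79.] [232.  81.  78.]
razor [ 0.57858556  0.09402573 -0.03000001] 0.11088341246494317
shaver [ 0.57529006  0.02856138 -0.02999998] 0.15501514347858952
shears [ 0.57538287 -0.04728995 -0.02999998] 0.09468750683683262
contrast 38.0 36.0 89.0
razor [0.553      0.33       1.57079635] 0.2291211301142756
shaver [ 0.435      -0.375      -1.67079631] 0.25129280283661654
shears [ 0.545      -0.35       -1.57079631] 0.10802650502541038
lid (268.41436767578125, 209.28494262695312) (15.08892822265625, 15.48808765411377) [0.5827868  0.15942033 0.071     ]
handle 161 [0.42879691 0.02736971] [0.03990797 0.42770464] [ 0.42126383 -0.03800188] [0.43557438 0.09408516]
front yaw [0.04168833 0.47555323]
```

```bash
python3 - <<'E'
s=open('fit.py').read()
i=s.index("    s=least_squares"); j=s.index("RAZ=")
s=s[:i]+"""    f=lambda d:np.sum(np.sqrt(1+(r(d)/.3)**2)-1)
    s=minimize(f,np.zeros(3),method='Nelder-Mead',options=dict(initial_simplex=np.array([[0,0,0],[6,0,0],[0,6,0],[0,0,6]])-1.5,xatol=.03,fatol=1e-3))
    return np.round(np.asarray(p0)+s.x*[.001,.001,.01],4), round(float(np.sqrt(np.mean(r(s.x)**2))),3)
"""+s[j:]
s=s.replace("import least_squares","import minimize")
s+='''
def pockets(c,im):
    R,G=im[...,0],im[...,1]; red=np.clip((R-G-3)/149,0,1); U=lambda x,y:(180+x/2.85,140+y/2.85)
    for n,(x,y),parts,d,nt,xl,l,r in (("razor",(312,205),RAZ,.007,1,None,10,9),("shaver",(368,207),SHV,.014,0,None,10,11),("shears",(433,206),SHR,.007,1,-.012,11,11)):
        uv=U(x,y); g=ray(c,*uv,.033)
        print("pocket",n,*fit(c,red,[int(uv[0]-l),int(uv[1]-30),int(uv[0]+r),int(uv[1]+28)],pocket(parts,d,nt),[g[0],g[1],-.04],'and',xl))
def tools(c,im,which,p0=None):
    R,B=im[...,0],im[...,2]
    bg=cv2.GaussianBlur(cv2.medianBlur(c["image"],51),(0,0),5).astype(float); df=np.abs(im-bg).max(2)
    D={"razor":(np.clip(df/34,0,1),RAZ,[.553,.33,np.pi/2-.05],None),"shaver":(np.clip(df/36,0,1),SHV,[.43,-.375,-np.pi/2-.1],None),"shears":(np.clip((R-B-4)/70,0,1),SHR,[.548,-.35,-np.pi/2-.05],-.015)}
    for n in which:
        sf,pt,q,xl=D[n]; q=p0 or q; u=proj(c,[q[0],q[1],0]).astype(int)
        print(n,*fit(c,sf,(u[0]-30,u[1]-17,u[0]+30,u[1]+17),tool(pt),q,'or',xl))
'''
open('fit.py','w').write(s)
E
python3 - <<'E'
from fit import *
c=snap("top"); im,_=softs(c); pockets(c,im); tools(c,im,["razor","shaver","shears"])
E
```

```text
pocket razor [ 0.5801  0.0959 -0.0394] 0.061
pocket shaver [ 0.5774  0.0311 -0.0312] 0.058
pocket shears [ 0.5779 -0.0457 -0.0312] 0.058
razor [0.5514 0.3397 1.4684] 0.083
shaver [ 0.4328 -0.3634 -1.7725] 0.093
shears [ 0.5483 -0.3538 -1.6898] 0.078
```

Pocket fits agree with the lid (64 mm apart). Now the lid: approach with yaw +80°.

servo_tool --pt "0 13 7 0 40" --pt "0 26.1 13.6 0 80" --pt "0 26.1 13.6 0 80" --pt "0 26.1 13.6 0 80" --pt "0 26.1 13.6 0 80" --pt "0 26.1 13.6 0 80" --pt "0 26.1 13.6 0 80" --pt "0 26.1 13.6 0 80" --pt "0 26.1 13.6 0 80" --pt "0 26.1 13.6 -6 80" --pt "0 26.1 13.6 -12 80" --pt "0 26.1 13.6 -15.8 80" --pt "0 26.1 13.6 -15.8 80" --pt "0.5 26.1 13.6 -15.8 80" --pt "0.6 26.1 13.6 -15.8 80" --pt "0.6 26.1 13.6 -15.8 80" --pt "0.6 26.1 13.6 -15.8 80" --squeeze 25

```text
time_s: 10.02
ee_pos: [0.5819, 0.1598, 0.2562]
eef_rot: [3.141, 0.001, 2.942]
force: [-0.6, 0.2, -0.5]
grip_width: 0.0575
grip_force: 0.0
```

servo_tool --pt "0.6 0 0 0 0" --pt "0.6 0 0 0 0" --pt "0.6 0 0 0 0"

```text
time_s: 10.4
ee_pos: [0.5819, 0.1586, 0.256]
eef_rot: [-3.139, -0.0, 2.942]
force: [-2.1, -12.1, 4.7]
grip_width: 0.0493
grip_force: 25.0
```

servo_tool --pt "0.6 0 -0.1 0 0" --pt "0.6 0 -0.1 0 -8" --pt "0.6 0 -0.1 -0.02 -16" --pt "0.6 0 -0.1 -0.05 -24" --pt "0.6 0 -0.1 -0.08 -32" --pt "0.6 0 -0.1 -0.1 -40" --pt "0.6 0 -0.1 -0.12 -48" --pt "0.6 0 -0.1 -0.15 -56" --pt "0.6 0 -0.1 -0.18 -64" --pt "0.6 0 -0.1 -0.2 -72" --pt "0.6 0 -0.1 -0.2 -72"

```text
time_s: 11.78
ee_pos: [0.5819, 0.1581, 0.2541]
eef_rot: [-3.141, 0.001, 1.683]
force: [-3.1, -6.9, 6.0]
grip_width: 0.0492
grip_force: 25.0
```

```bash
python3 -c "
from h import *
o=ctrl.get_obs(); print(o['force'],o['moment'],o['eef_rot'],o['tau'][5])"
```

```text
[-3.10868784 -6.9392867   5.99476194] [-1.39942327  0.69452123 -0.05823596] [-3.14104980e+00  1.36882956e-03  1.68325516e+00] 1.1431382596492767
```

servo_tool --pt "0.6 0 -0.05 -0.02 -6" --pt "0.6 0 -0.05 -0.04 -12" --pt "0.6 0 -0.05 -0.06 -18" --pt "0.6 0 -0.05 -0.08 -24" --pt "0.6 0 -0.05 -0.08 -24"

```text
time_s: 12.4
ee_pos: [0.5819, 0.1579, 0.2534]
eef_rot: [3.141, 0.001, 1.265]
force: [-3.7, -4.8, 5.6]
grip_width: 0.0492
grip_force: 25.0
```

```bash
python3 -c "
from h import *
o=ctrl.get_obs(); print(o['force'],o['moment'],o['eef_rot'],o['tau'][5])"
```

```text
[-3.72903339 -4.7503701   5.59326523] [-0.88449331  0.68788623 -0.11350898] [3.14137005e+00 7.27549074e-04 1.26503366e+00] 0.8354970999062061
```

servo_tool --pt "0.6 0 0 -0.02 -6" --pt "0.6 0 0 -0.03 -12" --pt "0.6 0 0 -0.05 -18" --pt "0.6 0 0 -0.05 -18"

```text
time_s: 12.9
ee_pos: [0.5819, 0.158, 0.253]
eef_rot: [3.141, 0.001, 0.951]
force: [-3.4, -4.3, 5.6]
grip_width: 0.049
grip_force: 25.0
```

```bash
python3 -c "
from h import *
o=ctrl.get_obs(); print(o['force'],o['moment'],o['eef_rot'],o['tau'][5])"
```

```text
[-3.37203632 -4.33417643  5.60169053] [-0.91999035  0.63173935 -0.07796336] [3.14111604e+00 5.68308135e-04 9.50857155e-01] 0.8349105343222618
```

servo_tool --pt "0.6 0 0 -0.02 -5" --pt "0.6 0 0 -0.03 -10" --pt "0.6 0 0 -0.04 -15" --pt "0.6 0 0 -0.04 -15"

```text
time_s: 13.4
ee_pos: [0.5819, 0.158, 0.2525]
eef_rot: [3.141, 0.0, 0.689]
force: [-3.3, -4.4, 6.0]
grip_width: 0.0492
grip_force: 25.0
```

```bash
python3 -c "
from h import *
o=ctrl.get_obs(); print(o['force'],o['moment'],o['eef_rot'],o['tau'][5])"
```

```text
[-3.27637158 -4.41212984  6.00701747] [-0.915047    0.71468863  0.06166656] [3.14096836e+00 4.27444152e-04 6.89441532e-01] 0.731274951249361
```

servo_tool --pt "0.6 0 0 -0.02 -5" --pt "0.6 0 0 -0.03 -10" --pt "0.6 0 0 -0.04 -15" --pt "0.6 0 0 -0.04 -15"

```text
time_s: 13.9
ee_pos: [0.5821, 0.1583, 0.2524]
eef_rot: [3.141, -0.002, 0.43]
force: [-0.2, -0.0, 6.2]
grip_width: 0.0491
grip_force: 25.0
```

```bash
python3 -c "
from h import *
o=ctrl.get_obs(); print(o['force'],o['moment'],o['eef_rot'],o['tau'][5])"
```

```text
[-0.18765436 -0.03637394  6.15852496] [-0.21754971  0.06248784  0.50992028] [ 3.14080189e+00 -1.57486301e-03  4.29549696e-01] 1.3881658762693405
```

The moment jumped to 0.5 N m, so the lid is at its stop. A last nudge, then release and lift.

servo_tool --pt "0.6 0 0 0 -5" --pt "0.6 0 0 0 -8" --pt "0.6 0 0 0 -8" --pt "0.2 0 0 0 -8" --pt "0 0 0 0 -8" --pt "0 0 0 0 -8" --pt "0 0 0 6 -8" --pt "0 0 0 13 0" --pt "0 -10 -6 16 10" --pt "0 -15 -9 16 20" --pt "0 -15 -9 16 30" --pt "0 -15 -9 16 40" --pt "0 -15 -9 16 50" --pt "0 -15 -9 16 59" --pt "0 -15 -9 16 59"

```text
time_s: 15.78
ee_pos: [0.4318, 0.0683, 0.4116]
eef_rot: [-3.142, -0.0, 1.458]
force: [0.4, 0.2, -0.1]
grip_width: 0.0941
grip_force: 0.0
```

Run:
```python
from fit import *
c=snap("top"); im,_=softs(c); tools(c,im,["razor","shears"])
o=ctrl.get_obs(); print(o["ee_pos"],o["eef_rot"])
```

```text
razor [0.5514 0.3397 1.4686] 0.082
shears [ 0.5483 -0.3538 -1.6898] 0.078
[0.43179386 0.06833405 0.41152446] [-3.14151675e+00 -3.28117091e-05  1.45551561e+00]
```

servo_tool --pt "0.3 6 14 0 0.6" --pt "0.3 12 27.1 0 0.6" --pt "0.3 12 27.1 0 0.6" --pt "0.3 12 27.1 0 0.6" --pt "0.3 12 27.1 -6 0.6" --pt "0.3 12 27.1 -12 0.6" --pt "0.3 12 27.1 -17 0.6" --pt "0.3 12 27.1 -19 0.6" --pt "0.3 12 27.1 -20.6 0.6" --pt "0.3 12 27.1 -20.9 0.6" --pt "0.3 12 27.1 -20.9 0.6" --pt "1 12 27.1 -20.9 0.6" --pt "1 12 27.1 -20.9 0.6" --pt "1 12 27.1 -20.9 0.6" --pt "1 12 27.1 -20.9 0.6" --pt "1 12 27.1 -20.9 0.6" --squeeze 25

```text
time_s: 17.82
ee_pos: [0.5518, 0.3393, 0.2026]
eef_rot: [-3.142, 0.0, 1.469]
force: [0.9, 0.7, 0.9]
grip_width: 0.0196
grip_force: 25.0
```

servo_tool --pt "1 0 0 5 0" --pt "1 0 0 11 0" --pt "1 0 -5 12 -10" --pt "1 1 -10 12 -20" --pt "1 2 -15 12 -30" --pt "1 2.8 -20 12 -40" --pt "1 2.8 -24.4 12 -50" --pt "1 2.8 -24.4 12 -60" --pt "1 2.8 -24.4 12 -70" --pt "1 2.8 -24.4 12 -80" --pt "1 2.8 -24.4 12 -86.4" --pt "1 2.8 -24.4 12 -86.4" --pt "1 2.8 -24.4 8 -86.4" --pt "1 2.8 -24.4 6.5 -86.4" --pt "1 2.8 -24.4 6.5 -86.4"

```text
time_s: 19.7
ee_pos: [0.5798, 0.0953, 0.267]
eef_rot: [3.141, 0.002, -0.037]
force: [0.2, -0.4, 0.3]
grip_width: 0.0194
grip_force: 25.0
```

Run:
```python
from fit import *
c=snap("scene","s3.png",(290,150,430,255),5.5)
o=ctrl.get_obs(); print(o["ee_pos"],o["eef_rot"],o["force"],o["grip_width"])
```

```text
[0.58005955 0.0953584  0.2680832 ] [-3.14155536e+00 -1.22751883e-04 -3.77142695e-02] [ 0.01890294 -0.37974749 -0.12717645] 0.019546385294336475
```

View pics/s3.png

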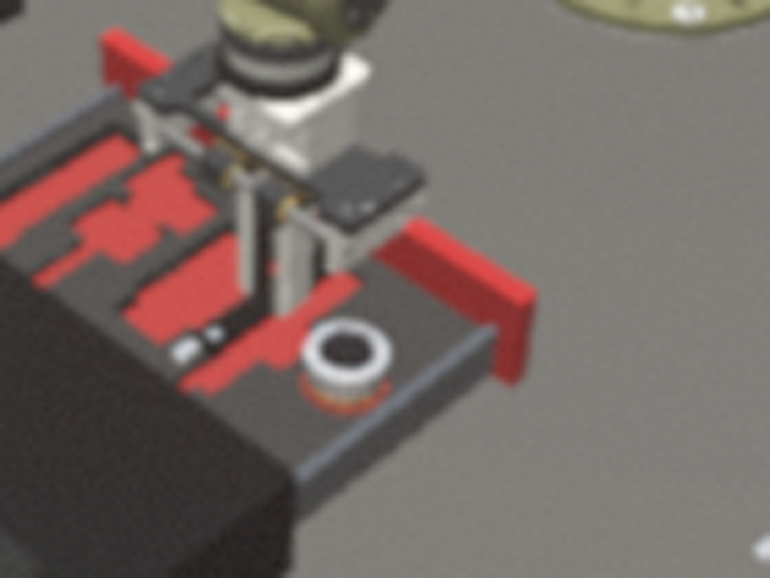

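The razor is held over its pocket, tail to the back (around pixel (190,345)), aligned. Lowering.

servo_tool --pt "1 0 0.04 -1.5 0" --pt "1 0 0.04 -2.4 0" --pt "1 0 0.04 -2.6 0" --pt "1 0 0.04 -2.7 0" --pt "1 0 0.04 -2.7 0"

```text
time_s: 20.38
ee_pos: [0.5799, 0.0957, 0.2408]
eef_rot: [3.142, -0.0, -0.039]
force: [0.2, -1.0, -0.7]
grip_width: 0.0196
grip_force: 25.0
```

servo_tool --pt "1 0 0 -0.2 0" --pt "1 0 0 -0.4 0" --pt "1 0 0 -0.4 0"

```text
time_s: 20.75
ee_pos: [0.5798, 0.0956, 0.2363]
eef_rot: [3.141, 0.0, -0.039]
force: [1.6, -3.2, -0.1]
grip_width: 0.0197
grip_force: 25.0
```

servo_tool --pt "1 0 0 -0.1 0" --pt "1 0 0 -0.2 0" --pt "1 0 0 -0.2 0"

```text
time_s: 21.12
ee_pos: [0.58, 0.0956, 0.2354]
eef_rot: [3.142, -0.001, -0.039]
force: [-1.4, -3.8, 9.9]
grip_width: 0.0197
grip_force: 25.0
```

servo_tool --pt "0.72 0 0 0.1 0" --pt "0.72 0 0 0.1 0" --pt "0.72 0 0 0.1 0" --pt "0.72 0 0 3 0" --pt "1 0 0 3 0" --pt "1 0 0 3 0" --pt "1 0 0 3 0" --pt "1 0 0 1.2 0" --pt "1 0 0 0.9 0" --pt "1 0 0 0.7 0" --pt "1 0 0 0.7 0"

```text
time_s: 22.5
ee_pos: [0.5803, 0.0956, 0.2424]
eef_rot: [-3.142, -0.003, -0.039]
force: [-1.4, -2.3, 16.4]
grip_width: 0.0003
grip_force: 8.2
```

servo_tool --pt "1 0 0 -0.1 0" --pt "1 0 0 -0.2 0" --pt "1 0 0 -0.2 0"

```text
time_s: 22.88
ee_pos: [0.5809, 0.0955, 0.2422]
eef_rot: [-3.141, -0.006, -0.039]
force: [-2.5, -2.8, 29.9]
grip_width: 0.0006
grip_force: 15.2
```

servo_tool --pt "1 0 0 1 0" --pt "1 4.5 -0.18 1 0" --pt "1 4.5 -0.18 0.4 0" --pt "1 4.5 -0.18 0.2 0" --pt "1 4.5 -0.18 0.2 0"

```text
time_s: 23.5
ee_pos: [0.6249, 0.0938, 0.2424]
eef_rot: [3.142, -0.003, -0.039]
force: [2.1, -2.8, 11.5]
grip_width: 0.0005
grip_force: 6.0
```

servo_tool --pt "1 0 0 1 0" --pt "1 -4.5 0.18 1 0" --pt "1 -9.5 0.36 1 0" --pt "1 -9.5 0.36 0.2 0" --pt "1 -9.5 0.36 0 0" --pt "1 -9.5 0.36 0 0"

```text
time_s: 24.25
ee_pos: [0.5306, 0.0975, 0.2424]
eef_rot: [-3.141, -0.002, -0.039]
force: [-3.5, 0.1, 13.9]
grip_width: 0.0003
grip_force: 6.3
```

The razor is home and flat at both ends. On to the right-hand side.

servo_tool --pt "0.8 0 0 6 0" --pt "0.5 0 0 12 10" --pt "0.3 -5 -4 16 20" --pt "0.3 -8 -8 16 30" --pt "0.3 -8 -10 16 40" --pt "0.3 -8 -10 16 50" --pt "0.3 -8 -10 16 60" --pt "0.3 -8 -10 16 70" --pt "0.3 -8 -10 16 80" --pt "0.3 -8 -10 16 85.4" --pt "0.3 -8 -10 16 85.4"

```text
time_s: 25.62
ee_pos: [0.4503, -0.0026, 0.4014]
eef_rot: [-3.141, -0.0, 1.451]
force: [0.1, 0.3, -0.7]
grip_width: 0.0656
grip_force: 0.0
```

Run:
```python
from fit import *
c=snap("top"); im,_=softs(c); tools(c,im,["shears","shaver"])
o=ctrl.get_obs(); print(o["ee_pos"],o["eef_rot"])
```

```text
shears [ 0.5481 -0.3529 -1.67  ] 0.076
shaver [ 0.4328 -0.3634 -1.7725] 0.093
[ 0.45023029 -0.00256791  0.40141642] [-3.14129491e+00 -7.89620829e-06  1.44952076e+00]
```

servo_tool --pt "0.4 5 -17 0 0.6" --pt "0.4 9.8 -35 0 0.6" --pt "0.4 9.8 -35 0 0.6" --pt "0.4 9.8 -35 0 0.6" --pt "0.4 9.8 -35 0 0.6" --pt "0.4 9.8 -35 -6 0.6" --pt "0.4 9.8 -35 -12 0.6" --pt "0.4 9.8 -35 -17 0.6" --pt "0.4 9.8 -35 -19 0.6" --pt "0.4 9.8 -35 -19.9 0.6" --pt "0.4 9.8 -35 -19.9 0.6" --pt "1 9.8 -35 -19.9 0.6" --pt "1 9.8 -35 -19.9 0.6" --pt "1 9.8 -35 -19.9 0.6" --pt "1 9.8 -35 -19.9 0.6" --pt "1 9.8 -35 -19.9 0.6" --squeeze 25

```text
time_s: 27.68
ee_pos: [0.5478, -0.3525, 0.2027]
eef_rot: [3.141, -0.0, 1.462]
force: [0.1, 0.0, 2.4]
grip_width: 0.0158
grip_force: 25.0
```

servo_tool --pt "1 0 0 5 0" --pt "1 0 0 11 0" --pt "1 0 5 12 10" --pt "1 1 10 12 20" --pt "1 2 15 12 30" --pt "1 3 20 12 40" --pt "1 3 25 12 50" --pt "1 3 30.7 12 60" --pt "1 3 30.7 12 70" --pt "1 3 30.7 12 80" --pt "1 3 30.7 12 90" --pt "1 3 30.7 12 94" --pt "1 3 30.7 12 94" --pt "1 3 30.7 8 94" --pt "1 3 30.7 6.5 94" --pt "1 3 30.7 6 94" --pt "1 3 30.7 6 94"

```text
time_s: 29.8
ee_pos: [0.5781, -0.0455, 0.2632]
eef_rot: [-3.142, 0.001, 3.103]
force: [0.2, -0.3, -0.4]
grip_width: 0.0155
grip_force: 25.0
```

Run:
```python
from fit import *
a=snap("scene","s4.png",(290,130,430,235),5.5)
o=ctrl.get_obs(); print(o["ee_pos"],o["eef_rot"],o["force"],o["grip_width"])
```

```text
[ 0.57808057 -0.04551969  0.26350351] [-3.14146613e+00  1.24751629e-03  3.10256843e+00] [-0.37853134  0.86061876 -0.27891715] 0.015733665310368485
```

View pics/s4.png

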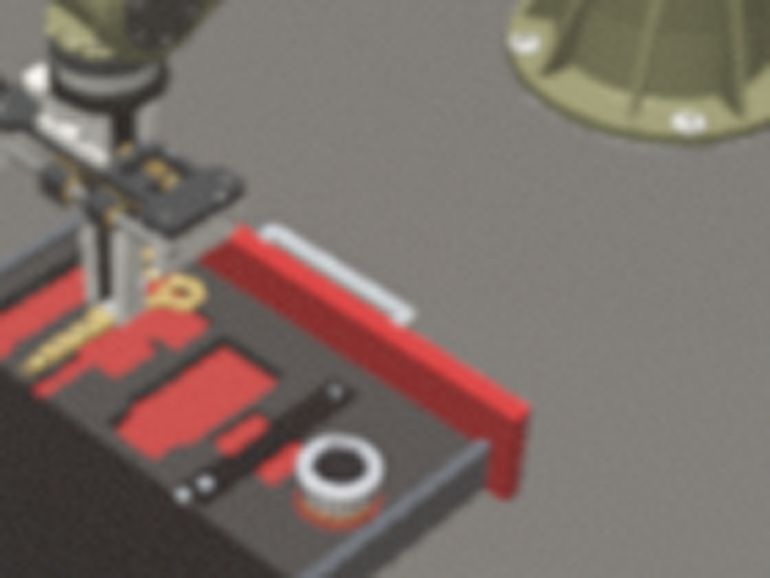

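The razor sits in its pocket and the shears are held over theirs, blades to the back. Lowering.

servo_tool --pt "1 0 0 -1.5 0" --pt "1 0 0 -2 0" --pt "1 0 0 -2.2 0" --pt "1 0 0 -2.4 0" --pt "1 0 0 -2.4 0"

```text
time_s: 30.48
ee_pos: [0.578, -0.0456, 0.2387]
eef_rot: [-3.141, 0.001, 3.103]
force: [3.3, -1.8, -1.3]
grip_width: 0.0154
grip_force: 25.0
```

servo_tool --pt "1 0 0 -0.2 0" --pt "1 0 0 -0.35 0" --pt "1 0 0 -0.45 0" --pt "1 0 0 -0.45 0"

```text
time_s: 30.98
ee_pos: [0.5781, -0.0456, 0.2355]
eef_rot: [-3.141, 0.002, 3.103]
force: [-1.5, -1.6, 15.7]
grip_width: 0.0155
grip_force: 25.0
```

servo_tool --pt "0.74 0 0 0.1 0" --pt "0.74 0 0 0.1 0" --pt "0.74 0 0 0.1 0" --pt "0.74 0 0 3 0" --pt "1 0 0 3 0" --pt "1 0 0 3 0" --pt "1 0 0 3 0" --pt "1 0 0 1.2 0" --pt "1 0 0 0.9 0" --pt "1 0 0 0.8 0" --pt "1 0 0 0.8 0"

```text
time_s: 32.35
ee_pos: [0.5781, -0.0454, 0.2424]
eef_rot: [3.142, 0.001, 3.103]
force: [-2.2, 1.2, 15.3]
grip_width: 0.0004
grip_force: 7.1
```

Run:
```python
from fit import *
a=snap("scene","s5.png",(270,130,410,235),5.5)
```

```text
(no output)
```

View pics/s5.png

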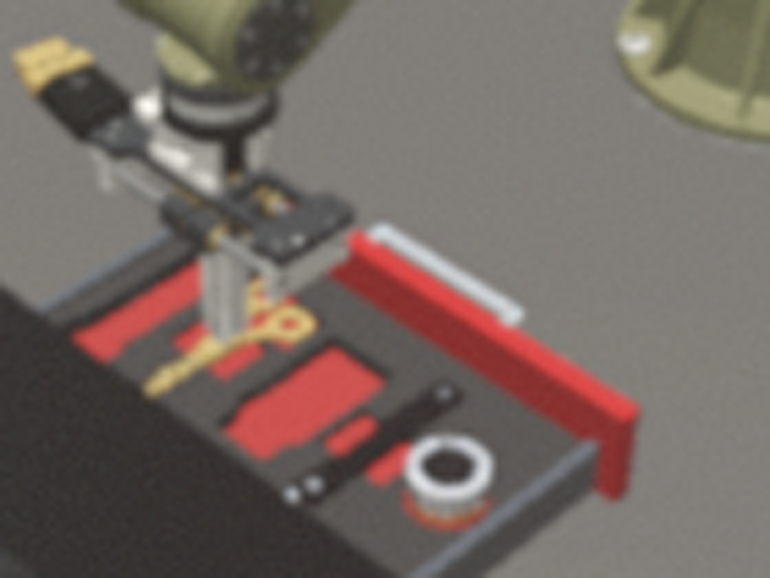

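The shears lie in the pocket, pressed at the pivot. Checking the blades and rings by pressing there.

servo_tool --pt "1 0 0 1 0" --pt "1 5 -0.2 1 0" --pt "1 5 -0.2 0.2 0" --pt "1 5 -0.2 -0.2 0" --pt "1 5 -0.2 -0.35 0" --pt "1 5 -0.2 -0.35 0"

```text
time_s: 33.15
ee_pos: [0.6274, -0.0474, 0.2399]
eef_rot: [-3.142, 0.002, 3.103]
force: [-1.2, 1.4, 13.2]
grip_width: 0.0005
grip_force: 6.9
```

servo_tool --pt "1 0 0 1.5 0" --pt "1 -5 0.2 1.5 0" --pt "1 -10 2.2 1.5 0" --pt "1 -10 2.2 0.4 0" --pt "1 -10 2.2 0 0" --pt "1 -10 2.2 0 0"

```text
time_s: 33.9
ee_pos: [0.5288, -0.0257, 0.2393]
eef_rot: [3.141, 0.001, 3.103]
force: [-2.9, 3.1, 9.2]
grip_width: 0.0004
grip_force: 4.7
```

servo_tool --pt "1 0 0 1 0" --pt "1 -1 -3.8 1 0" --pt "1 -1 -3.8 0.3 0" --pt "1 -1 -3.8 0 0" --pt "1 -1 -3.8 0 0"

```text
time_s: 34.52
ee_pos: [0.5185, -0.0635, 0.2392]
eef_rot: [-3.14, 0.001, 3.103]
force: [-1.6, -7.2, 7.2]
grip_width: 0.0004
grip_force: 3.9
```

servo_tool --pt "0.8 0 0 6 0" --pt "0.5 0 0 12 -10" --pt "0 -5 0 16 -20" --pt "0 -8 0 16 -30" --pt "0 -8 0 16 -40" --pt "0 -8 0 16 -50" --pt "0 -8 0 16 -60" --pt "0 -8 0 16 -70" --pt "0 -8 0 16 -80" --pt "0 -8 0 16 -90" --pt "0 -8 0 16 -99.4" --pt "0 -8 0 16 -99.4"

```text
time_s: 36.02
ee_pos: [0.4381, -0.063, 0.3985]
eef_rot: [-3.141, -0.0, 1.37]
force: [-0.0, -0.1, 0.5]
grip_width: 0.0941
grip_force: 0.0
```

Run:
```python
from fit import *
c=snap("top"); im,_=softs(c); tools(c,im,["shaver"])
o=ctrl.get_obs(); print(o["ee_pos"],o["eef_rot"])
```

```text
shaver [ 0.4328 -0.3637 -1.7738] 0.094
[ 0.4380764  -0.06307798  0.39851861] [-3.14135083e+00 -4.50087165e-05  1.37227618e+00]
```

servo_tool --pt "0 -0.3 -15 0 0" --pt "0 -0.5 -30 0 0" --pt "0 -0.5 -30 0 0" --pt "0 -0.5 -30 0 0" --pt "0 -0.5 -30 0 0" --pt "0 -0.5 -30 -6 0" --pt "0 -0.5 -30 -12 0" --pt "0 -0.5 -30 -16 0" --pt "0 -0.5 -30 -18.2 0" --pt "0 -0.5 -30 -18.2 0" --pt "1 -0.5 -30 -18.2 0" --pt "1 -0.5 -30 -18.2 0" --pt "1 -0.5 -30 -18.2 0" --pt "1 -0.5 -30 -18.2 0" --pt "1 -0.5 -30 -18.2 0" --squeeze 30

```text
time_s: 37.95
ee_pos: [0.4329, -0.3635, 0.2168]
eef_rot: [3.141, 0.0, 1.368]
force: [0.5, 0.9, 2.4]
grip_width: 0.0535
grip_force: 30.0
```

servo_tool --pt "1 0 0 5 0" --pt "1 0 0 11 0" --pt "1 2 5 13 10" --pt "1 5 10 13 20" --pt "1 8 15 13 30" --pt "1 10 20 13 40" --pt "1 12 25 13 50" --pt "1 14.4 30 13 60" --pt "1 14.4 35 13 70" --pt "1 14.4 39.5 13 80" --pt "1 14.4 39.5 13 90" --pt "1 14.4 39.5 13 99.4" --pt "1 14.4 39.5 13 99.4" --pt "1 14.4 39.5 8 99.4" --pt "1 14.4 39.5 6 99.4" --pt "1 14.4 39.5 5.2 99.4" --pt "1 14.4 39.5 5.2 99.4"

```text
time_s: 40.08
ee_pos: [0.5769, 0.0314, 0.2688]
eef_rot: [3.142, -0.0, 3.101]
force: [-0.4, -0.3, -1.2]
grip_width: 0.0535
grip_force: 30.0
```

Run:
```python
from fit import *
a=snap("scene","s6.png",(270,130,410,235),5.5)
o=ctrl.get_obs(); print(o["ee_pos"],o["eef_rot"],o["force"],o["grip_width"])
```

```text
[0.57705766 0.03144516 0.26934939] [3.14155349e+00 1.04322773e-03 3.10144490e+00] [ 0.29462848 -0.40666592 -1.50734611] 0.05374682295368697
```

View pics/s6.png

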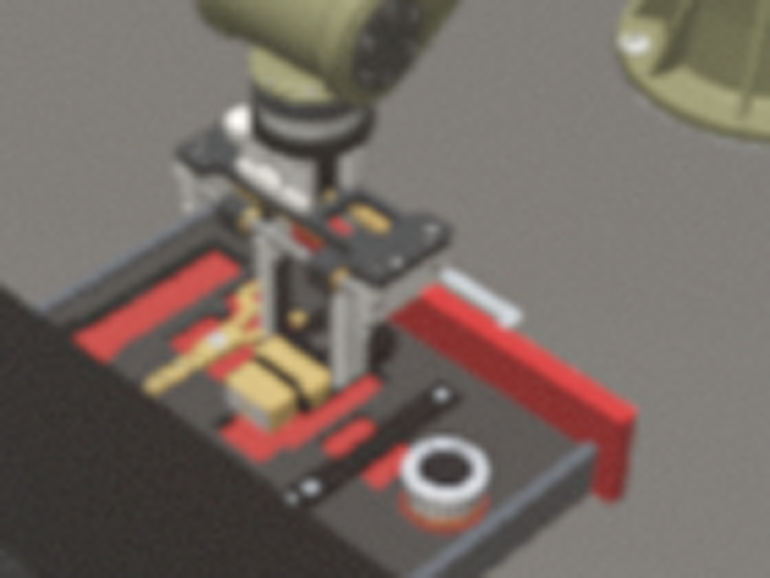

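The shaver is held over its pocket, head to the back, aligned. Lowering.

servo_tool --pt "1 0.05 0 -0.8 0" --pt "1 0.05 0 -1.2 0" --pt "1 0.05 0 -1.5 0" --pt "1 0.05 0 -1.8 0" --pt "1 0.05 0 -2 0" --pt "1 0.05 0 -2 0"

```text
time_s: 40.88
ee_pos: [0.5778, 0.0314, 0.2498]
eef_rot: [-3.141, 0.003, 3.103]
force: [1.3, -2.3, 8.3]
grip_width: 0.0538
grip_force: 30.0
```

servo_tool --pt "1 0 0 -0.2 0" --pt "1 0 0 -0.4 0" --pt "1 0 0 -0.6 0" --pt "1 0 0 -0.7 0" --pt "1 0 0 -0.7 0"

```text
time_s: 41.5
ee_pos: [0.5793, 0.0313, 0.2479]
eef_rot: [-3.142, 0.013, 3.103]
force: [-2.0, -2.8, 46.9]
grip_width: 0.0537
grip_force: 30.0
```

Resistance sets in about 5 mm above the floor, probably the lips. I'll release and press from above.

servo_tool --pt "1 0 0 0.5 0" --pt "0.3 0 0 0.5 0" --pt "0.3 0 0 0.5 0" --pt "0.3 0 0 0.5 0" --pt "0.3 0 0 4.5 0" --pt "0.5 0 0 6 0" --pt "1 0 0 6 0" --pt "1 0 0 6 0" --pt "1 0 0 6 0" --pt "1 0 0 6 0"

```text
time_s: 42.75
ee_pos: [0.5773, 0.0315, 0.3009]
eef_rot: [-3.142, -0.001, 3.103]
force: [0.3, 0.4, 0.5]
grip_width: 0.0196
grip_force: 0.0
```

Run:
```python
from fit import *
a=snap("scene","s7.png",(270,130,410,235),5.5)
o=ctrl.get_obs(); print(o["ee_pos"],o["eef_rot"],o["force"],o["grip_width"])
```

```text
[0.57731487 0.03151473 0.30107749] [-3.14154717e+00 -7.36169449e-04  3.10288473e+00] [ 0.03850848  0.34408558 -0.06825943] 0.015392260108200568
```

View pics/s7.png

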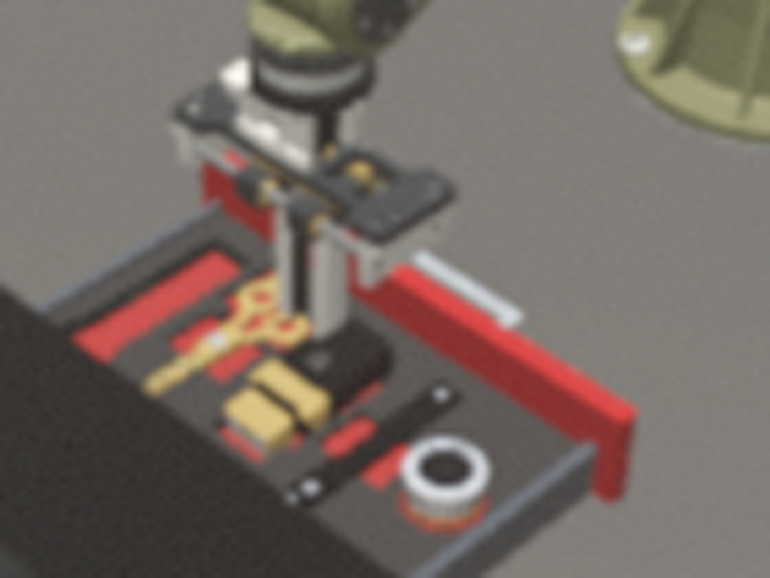

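A red strip of floor shows at the head end (240,445) and on the body's left side (370,390), so the shaver may be shifted. Clearing the arm for a top view.

servo_tool --pt "1 -8 0 6 0" --pt "1 -16 0 10 0" --pt "1 -24 0 10 0" --pt "1 -24 0 10 0" --pt "1 -24 0 10 0"

```text
time_s: 43.42
ee_pos: [0.3348, 0.0316, 0.4024]
eef_rot: [3.142, 0.003, 3.103]
force: [0.0, -1.0, -0.1]
grip_width: 0.0004
grip_force: 0.0
```

Run:
```python
from fit import *
c=ctrl.camera("top"); im=cv2.cvtColor(c["image"],cv2.COLOR_RGB2BGR)
roi=(283,185,333,240); k=11
o=cv2.resize(im[roi[1]:roi[3],roi[0]:roi[2]],None,fx=k,fy=k,interpolation=cv2.INTER_CUBIC)
def draw(P,col):
    uv=np.array([proj(c,q) for q in P]); uv=((uv+.5-roi[:2])*k-.5).astype(int); cv2.polylines(o,[uv],True,col,1)
for b,h in SHV: 
    draw(place(grow(b),[.5774,.0311,-.037],.040),(255,255,0))
    draw(place(b,[.5774,.0311,-.037],.031+h),(0,255,0))
cv2.imwrite("pics/t3.png",o)
```

```text
(no output)
```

View pics/t3.png

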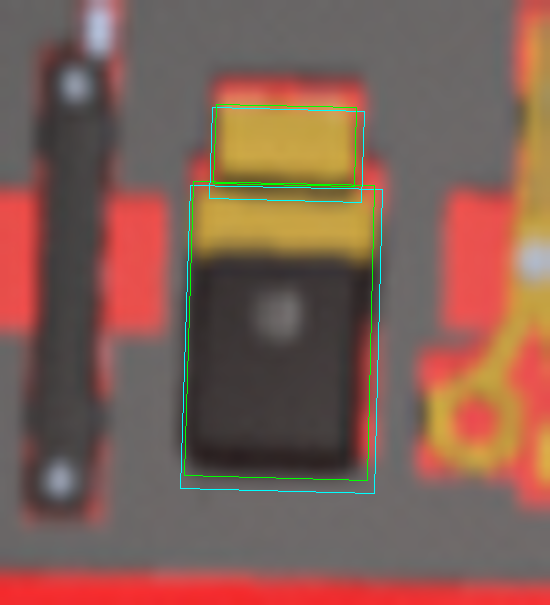

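Run:
```python
from fit import *
c=ctrl.camera("top"); im=cv2.cvtColor(c["image"],cv2.COLOR_RGB2BGR)
t2=cv2.imread("pics/t2.png"); t2=cv2.resize(t2,(280,150),interpolation=cv2.INTER_AREA)
now=im[140:290,180:460]
def sh(n,x0,y0,x1,y1):
    t=t2[y0:y1,x0:x1]; m=6; r=now[max(0,y0-m):y1+m,x0-m:x1+m] if x0>=m else None
    res=cv2.matchTemplate(r,t,cv2.TM_CCOEFF_NORMED); _,v,_,l=cv2.minMaxLoc(res); print(n,v,np.array(l)-[m,min(m,y0)])
sh("decoy razor",8,95,25,140); sh("unit edge",70,20,195,45); sh("front L",72,95,105,108); sh("lid",78,60,100,80); sh("handle",105,104,155,120);sh("trimmer pocket",160,45,182,100);sh("front",160,92,195,112)
np.save("now.npy",im)
from scipy import stats
im2,_=softs(c); 
R,G,B=[im2[...,i] for i in range(3)]
m=((im2.min(2)>125)).astype(np.uint8); m2=np.zeros_like(m); m2[190:225,255:282]=m[190:225,255:282]
cs,_=cv2.findContours(m2,cv2.RETR_EXTERNAL,cv2.CHAIN_APPROX_NONE); k=max(cs,key=cv2.contourArea)
(e,ax,an)=cv2.fitEllipse(k); print("lid",e,ray(c,*e,.068))
rr=(R>150)&(G<70); xs,ys=blob(rr,(245,230,376,250))
ue=[(u,ys[xs==u].min()) for u in np.unique(xs)]; Q=np.array([ray(c,u,v,.08)[:2] for u,v in ue]); print("front",np.polyfit(Q[3:-3,1],Q[3:-3,0],1))
```

```text
decoy razor 0.9969701170921326 [0 0]
unit edge 0.9234389066696167 [ 0 -1]
front L 0.991810142993927 [ 4 -3]
lid 0.9704562425613403 [ 0 -3]
handle 0.9834043383598328 [ 0 -3]
trimmer pocket 0.9946171045303345 [ 0 -3]
front 0.9884600639343262 [ 0 -3]
lid (268.6856384277344, 206.35389709472656) [0.59287539 0.15900706 0.068     ]
front [0.03909546 0.4862515 ]
```

Run:
```python
from fit import *
c=ctrl.camera("top"); im,_=softs(c); R,G,B=[im[...,i] for i in range(3)]
s=snap("scene","s8.png",(270,130,410,235),5.5)
I=[cv2.imread(f"pics/s{k}.png") for k in (5,6,7,8)]
for k,J in zip((5,6,7,8),I):
    out=[]
    for (x0,y0,x1,y1) in ((380,420,520,540),(520,370,660,520),(300,380,440,480)):
        t=I[0][y0:y1,x0:x1]; m=30; res=cv2.matchTemplate(J[y0-m:y1+m,x0-m:x1+m],t,cv2.TM_CCOEFF_NORMED); _,v,_,l=cv2.minMaxLoc(res); out.append((round(v,2),((np.array(l)-m)/5.5).round(1).tolist()))
    print(k,out)
# predicted scene shift for +10mm
for d in (.005,.010): print(d, proj(s,[.583+d,.159,.068])-proj(s,[.583,.159,.068]))
# head via gold mask, excluding red
gold=((R-B>50)&(G>95)).astype(float)
xs,ys=blob(gold>0,(300,190,318,203)); 
# head box = upper rows
print([ (y,xs[ys==y].min(),xs[ys==y].max()) for y in np.unique(ys)])
dark=(im.max(2)<75); xs,ys=blob(dark,(297,205,320,230)); print([ (y,xs[ys==y].min(),xs[ys==y].max()) for y in np.unique(ys)])
```

```text
5 [(1.0, [0.0, 0.0]), (1.0, [0.0, 0.0]), (1.0, [0.0, 0.0])]
6 [(0.99, [-0.5, 0.4]), (1.0, [-0.5, 0.4]), (0.92, [-0.5, 0.5])]
7 [(0.99, [-0.5, 0.4]), (1.0, [-0.5, 0.4]), (0.77, [-0.5, 0.5])]
8 [(0.99, [-0.5, 0.4]), (1.0, [-0.5, 0.4]), (0.77, [-0.5, 0.5])]
0.005 [-0.96573607  0.77053062]
0.01 [-1.93534612  1.54415216]
[(np.int64(193), np.int64(303), np.int64(312)), (np.int64(194), np.int64(303), np.int64(316)), (np.int64(195), np.int64(302), np.int64(315)), (np.int64(196), np.int64(302), np.int64(315)), (np.int64(197), np.int64(303), np.int64(315)), (np.int64(198), np.int64(302), np.int64(315)), (np.int64(199), np.int64(303), np.int64(315)), (np.int64(200), np.int64(303), np.int64(315)), (np.int64(201), np.int64(308), np.int64(314)), (np.int64(202), np.int64(301), np.int64(316))]
[(np.int64(209), np.int64(300), np.int64(316)), (np.int64(210), np.int64(300), np.int64(316)), (np.int64(211), np.int64(300), np.int64(316)), (np.int64(212), np.int64(300), np.int64(316)), (np.int64(213), np.int64(300), np.int64(316)), (np.int64(214), np.int64(300), np.int64(315)), (np.int64(215), np.int64(300), np.int64(315)), (np.int64(216), np.int64(300), np.int64(314)), (np.int64(217), np.int64(300), np.int64(314)), (np.int64(218), np.int64(300), np.int64(314)), (np.int64(219), np.int64(300), np.int64(314)), (np.int64(220), np.int64(300), np.int64(314)), (np.int64(221), np.int64(300), np.int64(314)), (np.int64(222), np.int64(299), np.int64(314)), (np.int64(223), np.int64(299), np.int64(314)), (np.int64(224), np.int64(299), np.int64(314)), (np.int64(225), np.int64(299), np.int64(314)), (np.int64(226), np.int64(300), np.int64(314)), (np.int64(227), np.int64(301), np.int64(314))]
```

The drawer has crept in by about 10 mm (friction is only 3 N), so the shaver went in about 10 mm too far forward. I'll regrasp it, lift it and set it 10 mm further back.

servo_tool --pt "0.2 8 0 0 0" --pt "0.2 16 0 0 0" --pt "0.2 24 0 0 0" --pt "0.2 24 0 0 0" --pt "0.2 24 0 -5 0" --pt "0.2 24 0 -10 0" --pt "0.2 24 0 -14 0" --pt "0.2 24 0 -15.5 0" --pt "0.2 24 0 -15.5 0" --pt "1 24 0 -15.5 0" --pt "1 24 0 -15.5 0" --pt "1 24 0 -15.5 0" --pt "1 24 0 -15.5 0" --squeeze 30

```text
time_s: 45.25
ee_pos: [0.5776, 0.0314, 0.2477]
eef_rot: [-3.141, 0.002, 3.103]
force: [0.1, -2.0, 6.6]
grip_width: 0.0537
grip_force: 30.0
```

servo_tool --pt "1 0 0 1 0" --pt "1 0 0 2.5 0" --pt "1 0 0 2.5 0" --pt "1 1 -0.05 2.5 0" --pt "1 1 -0.05 2.5 0"

```text
time_s: 45.88
ee_pos: [0.5878, 0.031, 0.2711]
eef_rot: [-3.142, -0.0, 3.103]
force: [-0.5, 0.4, -1.8]
grip_width: 0.0537
grip_force: 30.0
```

Run:
```python
from fit import *
s=snap("scene","s9.png",(270,130,410,235),5.5)
I=[cv2.imread(f"pics/s{k}.png") for k in (8,9)]
for (x0,y0,x1,y1) in ((380,420,520,540),(520,370,660,520)):
    t=I[0][y0:y1,x0:x1]; m=30; res=cv2.matchTemplate(I[1][y0-m:y1+m,x0-m:x1+m],t,cv2.TM_CCOEFF_NORMED); _,v,_,l=cv2.minMaxLoc(res); print(v,(np.array(l)-m)/5.5)
c=ctrl.camera("top"); im,_=softs(c); R,G,B=[im[...,i] for i in range(3)]
rr=(R>150)&(G<70); xs,ys=blob(rr,(330,230,376,250))
ue=[(u,ys[xs==u].min()) for u in np.unique(xs)]; Q=np.array([ray(c,u,v,.08)[:2] for u,v in ue]); print("front at y=-.1",np.median(Q[:,0]-.039*(Q[:,1]+.1)))
o=ctrl.get_obs(); print(o["ee_pos"],o["eef_rot"],o["force"],o["grip_width"])
```

```text
0.9994979500770569 [0. 0.]
0.9987838268280029 [0. 0.]
front at y=-.1 0.48243845649606015
[0.58738547 0.03100549 0.27096853] [-3.14157142e+00 -9.52907390e-04  3.10290336e+00] [ 0.62497656  0.25450357 -2.85416515] 0.05365396895429606
```

View pics/s9.png

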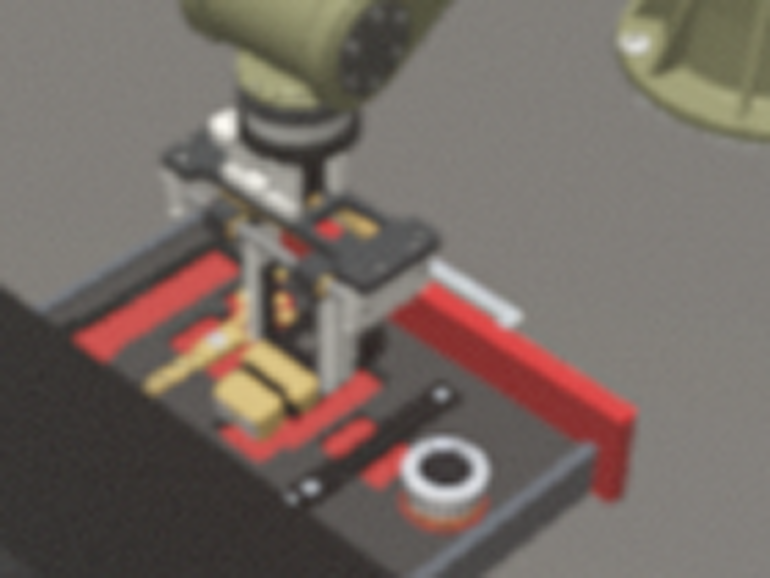

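The drawer is unmoved and the shaver is held level over the pocket, about 10 mm further back. Lowering gently.

servo_tool --pt "1 0 0 -0.8 0" --pt "1 0 0 -1.4 0" --pt "1 0 0 -1.8 0" --pt "1 0 0 -2.1 0" --pt "1 0 0 -2.1 0"

```text
time_s: 46.6
ee_pos: [0.5873, 0.0309, 0.2504]
eef_rot: [-3.141, -0.0, 3.103]
force: [-0.6, -0.5, -1.2]
grip_width: 0.0538
grip_force: 30.0
```

servo_tool --pt "1 0 0 -0.2 0" --pt "1 0 0 -0.3 0" --pt "1 0 0 -0.4 0" --pt "1 0 0 -0.4 0"

```text
time_s: 47.1
ee_pos: [0.5874, 0.0309, 0.2469]
eef_rot: [-3.141, 0.0, 3.103]
force: [-3.3, -3.4, 4.2]
grip_width: 0.0538
grip_force: 30.0
```

servo_tool --pt "1 0 0 -0.15 0" --pt "1 0 0 -0.3 0" --pt "1 0 0 -0.3 0"

```text
time_s: 47.48
ee_pos: [0.5874, 0.0308, 0.2439]
eef_rot: [-3.141, 0.001, 3.103]
force: [-2.0, -4.0, 4.6]
grip_width: 0.0536
grip_force: 30.0
```

servo_tool --pt "0.3 0 0 0.1 0" --pt "0.3 0 0 0.1 0" --pt "0.3 0 0 0.1 0" --pt "0.3 0 0 4 0" --pt "1 0 0 5 0" --pt "1 0 0 5 0" --pt "1 0 0 5 0" --pt "1 0 0 5 0" --pt "1 0 0 5 0" --pt "1 0 0 2 0" --pt "1 0 0 1.3 0" --pt "1 0 0 1 0" --pt "1 0 0 1 0"

```text
time_s: 49.1
ee_pos: [0.5875, 0.031, 0.2542]
eef_rot: [-3.142, 0.001, 3.103]
force: [0.1, 0.7, -0.6]
grip_width: 0.0007
grip_force: 0.0
```

servo_tool --pt "1 0 0 -0.15 0" --pt "1 0 0 -0.25 0" --pt "1 0 0 -0.25 0"

```text
time_s: 49.48
ee_pos: [0.5879, 0.031, 0.2534]
eef_rot: [3.142, 0.004, 3.103]
force: [-1.9, 0.3, 14.9]
grip_width: 0.0003
grip_force: 7.1
```

servo_tool --pt "1 0 0 1 0" --pt "1 -4.3 0.17 1 0" --pt "1 -4.3 0.17 0.2 0" --pt "1 -4.3 0.17 0 0" --pt "1 -4.3 0.17 0 0"

```text
time_s: 50.1
ee_pos: [0.5456, 0.0327, 0.2533]
eef_rot: [3.141, 0.005, 3.103]
force: [-2.6, 0.7, 18.5]
grip_width: 0.0005
grip_force: 9.0
```

servo_tool --pt "1 0 0 1 0" --pt "1 4.3 -0.17 1 0" --pt "1 8.6 -0.34 1 0" --pt "1 8.6 -0.34 0.2 0" --pt "1 8.6 -0.34 -0.15 0" --pt "1 8.6 -0.34 -0.15 0"

```text
time_s: 50.85
ee_pos: [0.6305, 0.0292, 0.2514]
eef_rot: [-3.141, 0.004, 3.103]
force: [2.8, -2.0, 10.0]
grip_width: 0.0002
grip_force: 15.2
```

servo_tool --pt "1 0 0 1.2 0" --pt "1 -4.3 2 1.2 0" --pt "1 -4.3 2 0.4 0" --pt "1 -4.3 2 0.2 0" --pt "1 -4.3 2 0.2 0"

```text
time_s: 51.48
ee_pos: [0.5881, 0.0493, 0.2534]
eef_rot: [3.141, 0.003, 3.103]
force: [-3.2, 3.5, 15.2]
grip_width: 0.0003
grip_force: 7.3
```

servo_tool --pt "1 0 0 1 0" --pt "1 0 -3.7 1 0" --pt "1 0 -3.7 0.2 0" --pt "1 0 -3.7 0 0" --pt "1 0 -3.7 0 0"

```text
time_s: 52.1
ee_pos: [0.5881, 0.0115, 0.2534]
eef_rot: [-3.139, 0.004, 3.103]
force: [-1.5, -11.8, 16.2]
grip_width: 0.0005
grip_force: 8.0
```

All of the shaver is flat at home. Now lift over the front, come down before the handle and push it shut.

servo_tool --pt "1 0 0 6 0" --pt "1 -2 0.5 10 0" --pt "1 -8 1 10 0" --pt "1 -14 1.2 10 0" --pt "1 -19.8 1.2 10 0" --pt "1 -19.8 1.2 10 0" --pt "1 -19.8 1.2 5 0" --pt "1 -19.8 1.2 -1.4 0" --pt "1 -19.8 1.2 -1.4 0"

```text
time_s: 53.22
ee_pos: [0.3892, 0.0245, 0.2348]
eef_rot: [-3.142, -0.008, 3.103]
force: [-0.1, -0.2, 0.8]
grip_width: 0.0007
grip_force: 0.0
```

servo_tool --pt "1 2 0 0 0" --pt "1 3 0 0 0" --pt "1 4.5 -0.1 0 0" --pt "1 6 -0.15 0 0" --pt "1 7.5 -0.2 0 0" --pt "1 9 -0.25 0 0" --pt "1 10.5 -0.3 0 0" --pt "1 12 -0.35 0 0" --pt "1 13.5 -0.4 0 0" --pt "1 15 -0.5 0 0" --pt "1 16.5 -0.55 0 0" --pt "1 18 -0.6 0 0" --pt "1 19.5 -0.65 0 0" --pt "1 20.5 -0.7 0 0" --pt "1 21.5 -0.7 0 0" --pt "1 21.5 -0.7 0 0"

```text
time_s: 55.22
ee_pos: [0.6048, 0.0173, 0.2379]
eef_rot: [3.142, 0.001, 3.103]
force: [-0.2, -0.3, -0.7]
grip_width: 0.0005
grip_force: 0.0
```

servo_tool --pt "1 0.5 0 0 0" --pt "1 1 0 0 0" --pt "1 1.4 0 0 0" --pt "1 1.4 0 0 0"

```text
time_s: 55.72
ee_pos: [0.6182, 0.0172, 0.2374]
eef_rot: [-3.141, -0.002, 3.103]
force: [-8.3, -2.3, 5.1]
grip_width: 0.0008
grip_force: 4.4
```

servo_tool --pt "1 0.3 0 0 0" --pt "1 0.6 0 0 0" --pt "1 0.6 0 0 0"

```text
time_s: 56.1
ee_pos: [0.6216, 0.0172, 0.2373]
eef_rot: [-3.141, -0.017, 3.103]
force: [-55.9, -3.7, 35.7]
grip_width: 0.0004
grip_force: 28.1
```

servo_tool --pt "1 -1.5 0 0 0" --pt "1 -6 0 0 0" --pt "1 -12 0 3 0" --pt "1 -18 0 9 0" --pt "1 -24 0 15 0" --pt "0.5 -26 0 18 0" --pt "0.5 -26 0 18 0" --pt "0.5 -26 0 18 0"

```text
time_s: 57.1
ee_pos: [0.364, 0.0174, 0.4189]
eef_rot: [3.141, 0.004, 3.103]
force: [0.7, -0.3, 0.1]
grip_width: 0.0268
grip_force: 0.0
```

Run:
```python
from fit import *
c=snap("top","t9.png"); im,_=softs(c); R,G,B=[im[...,i] for i in range(3)]
rr=(R>150)&(G<70); xs,ys=blob(rr,(245,160,376,250))
ue=[(u,ys[xs==u].min()) for u in np.unique(xs)]; Q=np.array([ray(c,u,v,.08)[:2] for u,v in ue]); print("front back-edge",np.polyfit(Q[3:-3,1],Q[3:-3,0],1))
s=snap("scene")
t=cv2.cvtColor(c["image"],cv2.COLOR_RGB2BGR); q=cv2.cvtColor(s["image"],cv2.COLOR_RGB2BGR)[90:290,180:420]
o=np.zeros((600,800,3),np.uint8); o[:200,:320]=cv2.resize(t,(320,200)); o[200:,:480]=cv2.resize(q,(480,400)); o[200:,480:]=cv2.resize(t[90:220,235:339],(320,400)); cv2.imwrite("pics/fin.png",o)
print(ctrl.get_obs()["force"])
```

```text
front back-edge [0.03909638 0.6819017 ]
[ 0.02797265  0.52219872 -0.98345317]
```

View pics/fin.png

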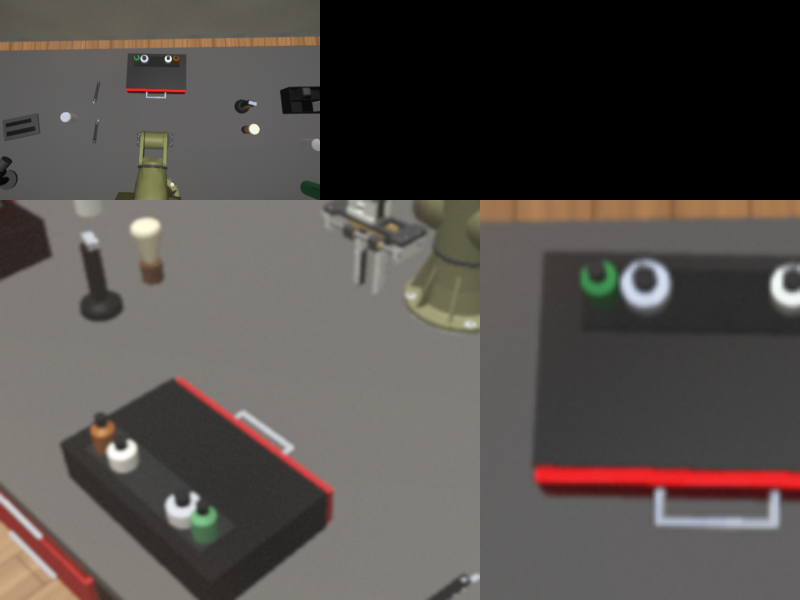

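The drawer front sits flush (travel 0.206 m). The counter is clear of tools and the standing things are undisturbed.

```bash
python3 -c "
from station import ctrl
print(ctrl.hand_in())"
```

```text
the job is handed in; nothing more can be done
None
```

The job is handed in: the razor, shears and shaver (no trimmer was out) are pressed home and flat in their pockets, the wax pot lid is tight, the drawer is fully shut and the standing things are untouched; the drawer had crept in about 10 mm before the shaver went in, so I reseated it there without pulling it right open again.

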